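Rack the core drills in order of size

ROBOT

A 7-joint arm with a two-finger parallel gripper is mounted at the origin on a cart in front of the work surface, level with it; the furniture and walls round the work are solid. World frame = base frame: x ahead of the robot, y to its left, z up, the work surface at z = 0. Lengths are in m, angles in rad, forces in N, time in s.
With the tool pointing down it reaches from about 0.425 to 0.875 m from the base axis. Payload 4.7 kg.
Tool frame: the origin (TCP) lies at the very end of the fingers, on their centre line; the grasp point (between the pads) lies 19 mm behind it; z points along the fingers, y is the line along which they close (so a half turn about z gives the same grasp; the last joint's range is limited). The gripper opens to 87 mm and grips with 3 to 60 N. Pads are 19 mm wide; open, the fingers measure 117 mm over their backs; the gripper's body (75 mm by 190 mm) begins 51 mm behind the grasp point.
Start: joints at [1.252, 0.321, -0.07, 1.45, 0.023, 1.371, -0.057], TCP at [0.212, -0.614, 0.223] pointing down, gripper open.
Joint ranges: [-2.86, 2.86], [-0.3, 2.09], [-1.38, 1.24], [0.06, 2.45], [-1.56, 4.7], [0.09, 2.05], [-2.69, 2.69]. Speed limits (rad/s): [2.57, 2.57, 3.14, 3.14, 3.14, 3.14, 3.14].

INTERFACE

Orientations are given as a unit quaternion [x, y, z, w].
In Python, from workcell import r, viewer gives the robot as it stands.
- The arm moves only by the tool servo_tool, never from a script. Its argument "steps" is a list of rows, each an object of numbers: "x", "y", "z": the shift along the tool's x, y, z in cm; "rx", "ry", "rz": the turn, a rotation vector about the tool's x, y, z in rad. In form: [{"x": .., "y": .., "z": .., "rx": .., "ry": .., "rz": ..}, ...]. A call has 1 to 5 rows; each row is the pose to reach, as a shift and turn from the pose commanded when the call began, along the tool's axes at that moment; what a row does not reach only later rows make up. A row lasts 1/12 s, in which the tool goes at most 41.7 mm and 7.16 degrees, less where a joint would pass 70% of its speed; a pose out of reach is approached as far as the arm can. A call with a gripper value outside its range is refused whole. "hand" is the finger opening in cm, from 0 to 8.7, set as the call begins (left out, the last holds). The fingers move at their own pace and stop on an object; the grip force is fixed at half the most. Time passes only in rows, so rows that repeat a pose let the fingers close. It gives the time, the measured TCP pose, the force, the opening and the grip force at its end, in the units of the state.
- r.read_state(): the state, without advancing time (a new reading comes with each control period).
- viewer.snapshot(name): name is "scene" or "side" or "wrist"; returns a dict with "pixels" (400x640x3 uint8, red, green, blue), "camera_matrix" (3x3 intrinsics, pixels), "dist_coeffs" ([k1, k2, p1, p2, k3] as OpenCV has them; the pictures are not rectified), "T" (4x4, takes a point from camera to world coordinates). Camera axes: x right, y down, z forward; pixel columns grow to the right and rows downward; lengths in m; the calibration is good to about 2 mm. A picture is of the moment at which its call begins. There is no depth.
- r.hand_in(): hands the job in; it is judged then, once.
The state is a dict: "time_s": time; "joint_pos": joint angles; "qd": joint speeds; "effort": joint torques, N m; "tool_pos": TCP position; "ee_rot": TCP orientation; "ft_force": force on the tool from outside, world axes, zero at the start; "torque": the same for the moment, N m; "gripper_width": finger opening in m; "gripper_force": force on a finger pad.
Only numpy, scipy, OpenCV 4.12 (cv2) and the standard library are available. Lean on these libraries where they do the work, as an engineer would, in place of code of your own. Each camera call takes 0.05 s, during which the arm holds its last target. There are 200 camera calls.

TASK

Put the four diamond core drills away on the rack, in order of diameter: the smallest on the pad next to the red block, then each larger one on the next pad, so that the largest stands next to the white block. Stand each drill upright with its shank up, well centred on its pad, and let go of it; do not knock any over.

Things in the scene. Friction and masses are not known exactly. Their poses are not given: they have to be found in the camera images.
- drill_26_mid (a point): Loose diamond core drill 26 mm in diameter, standing upright on its open rim, shank up: brass-coloured rim and silver round barrel 26 mm across, barrel and sloping shoulder up to 41 mm above its underside, then a dark round shank 18 mm across from 41 to 82 mm above the underside (the place to grip; all four drills have the same shank and height 82 mm). The point is on the axis, half-way up: 41 mm above the underside; its z axis points up along the shank. Mass about 120 g.
- drill_38_mid (a point): Loose diamond core drill 38 mm in diameter, standing upright on its open rim, shank up: brass-coloured rim and silver round barrel 38 mm across, barrel and sloping shoulder up to 41 mm above its underside, then a dark round shank 18 mm across from 41 to 82 mm above the underside (the place to grip; all four drills have the same shank and height 82 mm). The point is on the axis, half-way up: 41 mm above the underside; its z axis points up along the shank. Mass about 160 g.
- drill_50_mid (a point): Loose diamond core drill 50 mm in diameter, standing upright on its open rim, shank up: brass-coloured rim and silver round barrel 50 mm across, barrel and sloping shoulder up to 41 mm above its underside, then a dark round shank 18 mm across from 41 to 82 mm above the underside (the place to grip; all four drills have the same shank and height 82 mm). The point is on the axis, half-way up: 41 mm above the underside; its z axis points up along the shank. Mass about 210 g.
- drill_64_mid (a point): Loose diamond core drill 64 mm in diameter, standing upright on its open rim, shank up: brass-coloured rim and silver round barrel 64 mm across, barrel and sloping shoulder up to 41 mm above its underside, then a dark round shank 18 mm across from 41 to 82 mm above the underside (the place to grip; all four drills have the same shank and height 82 mm). The point is on the axis, half-way up: 41 mm above the underside; its z axis points up along the shank. Mass about 270 g.
- pad_1_top (a point): Centre of the upper face of a fixed round black rubber pad, 76 mm across and 6 mm high, one of four equal ones in a straight row, 84 mm apart, on a wooden board (400 x 100 x 14 mm); the pads come in the order pad_1 to pad_4 along the row. The upper face is 20 mm above the bench.
- pad_2_top (a point): Centre of the upper face of a fixed round black rubber pad, 76 mm across and 6 mm high, one of four equal ones in a straight row, 84 mm apart, on a wooden board (400 x 100 x 14 mm); the pads come in the order pad_1 to pad_4 along the row. The upper face is 20 mm above the bench.
- pad_3_top (a point): Centre of the upper face of a fixed round black rubber pad, 76 mm across and 6 mm high, one of four equal ones in a straight row, 84 mm apart, on a wooden board (400 x 100 x 14 mm); the pads come in the order pad_1 to pad_4 along the row. The upper face is 20 mm above the bench.
- pad_4_top (a point): Centre of the upper face of a fixed round black rubber pad, 76 mm across and 6 mm high, one of four equal ones in a straight row, 84 mm apart, on a wooden board (400 x 100 x 14 mm); the pads come in the order pad_1 to pad_4 along the row. The upper face is 20 mm above the bench.
- red_block: Fixed red block, 80 x 20 mm and 16 mm high, across one end of the board; its middle is 58 mm from the centre of the nearest pad, which may be pad_1 or pad_4 (a like white block is at the other end). Its origin is the centre of its underside, 14 mm above the bench.
Mind the look-alikes: they are no part of the job. What is shaped like the part that bears drill_38_mid but green or purple is not meant.

How it is judged:
At the end, for the whole second after the job is handed in: All four drills stand upright (within 0.1 rad) and at rest on the pads, one on each, their axes within 12 mm of the pad centres, growing in diameter from the red block's end to the other (((horizontal distance between red_block and pad_1_top below 0.09 m and horizontal distance between drill_26_mid and pad_1_top below 0.012 m and horizontal distance between drill_38_mid and pad_2_top below 0.012 m and horizontal distance between drill_50_mid and pad_3_top below 0.012 m and horizontal distance between drill_64_mid and pad_4_top below 0.012 m) or (horizontal distance between red_block and pad_4_top below 0.09 m and horizontal distance between drill_26_mid and pad_4_top below 0.012 m and horizontal distance between drill_38_mid and pad_3_top below 0.012 m and horizontal distance between drill_50_mid and pad_2_top below 0.012 m and horizontal distance between drill_64_mid and pad_1_top below 0.012 m)) and angle between each of drill_26_mid, drill_38_mid, drill_50_mid, drill_64_mid's own z axis and vertical below 0.1 rad and height (world z) of drill_26_mid between 0.056 and 0.066 m and linear speed of each of drill_26, drill_38, drill_50, drill_64 below 0.01 m/s and height (world z) of drill_38_mid between 0.056 and 0.066 m and height (world z) of drill_50_mid between 0.056 and 0.066 m and height (world z) of drill_64_mid between 0.056 and 0.066 m); the robot touches nothing.
It fails at once if a drill is knocked over or laid down (angle between any of drill_26_mid, drill_38_mid, drill_50_mid, drill_64_mid's own z axis and vertical above 1.2 rad).
It also fails if it takes over 93 s, if anything falls off the work surface, if the arm or the gripper's body presses on something with over 40 N, if the wrist force passes 120 N, or if a joint passes its speed limit or range.

## Working session

There is one attempt and no reset: what is moved stays moved. The work goes in short steps, Python scripts to look and compute and a tool call to move; the robot and the scene stay as the last step left them, time stands still between calls to the robot, and variables do not carry over. Pictures are saved under pics/ and viewed, at most 14 in all, crops included, and the job is handed in when it is done.

Besides the shell and the picture viewer there is one more tool, called as name(argument=value, ...) on one line, values as JSON. servo_tool: Moves the arm, as the interface text tells. Its arguments: {"type":"object","properties":{"steps":{"type":"array","items":{"type":"object","properties":{"x":{"type":"number"},"y":{"type":"number"},"z":{"type":"number"},"rx":{"type":"number"},"ry":{"type":"number"},"rz":{"type":"number"}}}},"hand":{"type":"number"}},"required":["steps"]}

```bash
mkdir -p pics
python3 - <<'E'
from workcell import r, viewer
import cv2,numpy as np
for n in ["scene","side"]:
    s=viewer.snapshot(n); cv2.imwrite(f"pics/{n}0.png",s["pixels"][:,:,::-1])
    np.savez(f"{n}0.npz",**s)
    print(n,np.round(s["T"],3).tolist(),np.round(s["camera_matrix"],1).tolist(),s["dist_coeffs"])
st=r.read_state();print(st)
E
```

```text
scene [[0.771, -0.419, 0.48, -0.176], [-0.636, -0.529, 0.562, -0.854], [0.018, -0.738, -0.674, 1.055], [0.0, 0.0, 0.0, 1.0]] [[503.3, 0.0, 324.2], [0.0, 503.3, 199.0], [0.0, 0.0, 1.0]] [0.00778911 0.         0.         0.         0.        ]
side [[0.996, -0.037, 0.077, 0.47], [-0.086, -0.478, 0.874, -0.85], [0.004, -0.878, -0.479, 0.52], [0.0, 0.0, 0.0, 1.0]] [[396.2, 0.0, 321.5], [0.0, 396.2, 198.0], [0.0, 0.0, 1.0]] [-0.00491854  0.          0.          0.          0.        ]
{'time_s': 0.1, 'joint_pos': array([ 1.25207923,  0.32177387, -0.07009703,  1.45157767,  0.02261487,
        1.37074589, -0.05688699]), 'qd': array([-0.00084829, -0.00081815, -0.00108492, -0.0026833 , -0.00134795,
        0.00017135, -0.00103998]), 'effort': array([-1.27030384e-03, -4.92573810e+01, -4.05707778e-01, -3.13400137e+01,
       -6.39214274e-02,  3.94879316e-02,  5.62568607e-05]), 'tool_pos': array([ 0.21215684, -0.61388472,  0.22154234]), 'ee_rot': array([ 9.86181012e-01,  1.65669168e-01, -1.92244156e-04, -8.37014830e-04]), 'ft_force': array([-0.15038181, -0.17052317, -0.80965856]), 'torque': array([-0.02657789, -0.01986747,  0.01274837]), 'gripper_force': 0.0, 'gripper_width': 0.08679352741334755}
```

View pics/scene0.png

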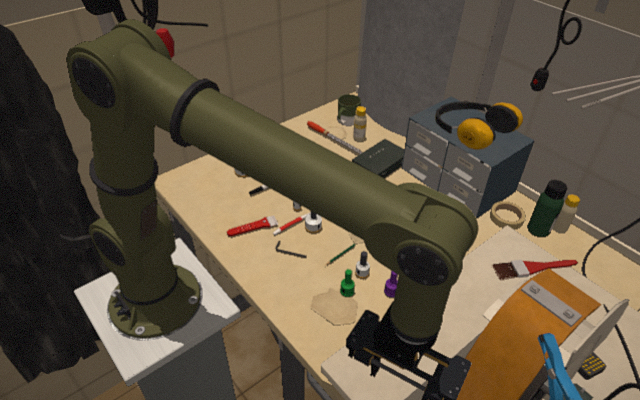

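View pics/side0.png

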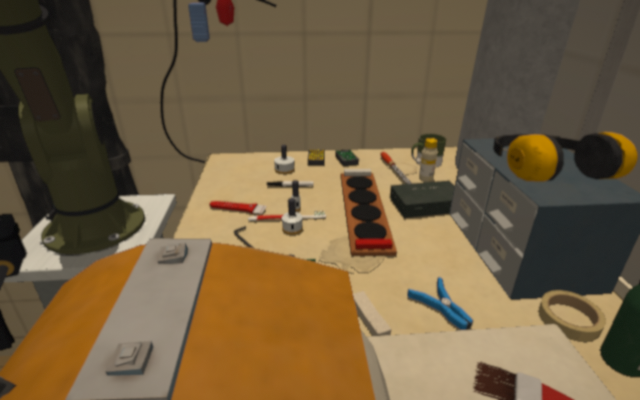

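Side view: the rack has pads at about (359,183), (363,197), (366,212) and (370,230), with the red block at its near end (375,244) and the white block at the far end. Drills stand at (284,162), (294,195) and (291,222). The scene view shows another drill at (362,265), with green and purple look-alikes at (348,285) and (391,287).

```bash
cat > h.py <<'E'
import cv2,numpy as np
def ray(s,uv):
    p=cv2.undistortPoints(np.array([[uv]],float),s["camera_matrix"],s["dist_coeffs"])[0,0]
    T=s["T"]; return T[:3,3],T[:3,:3]@np.array([p[0],p[1],1])
def onplane(s,uv,z):
    o,d=ray(s,uv); return o+d*(z-o[2])/d[2]
def cross(sa,ua,sb,ub):
    a,d=ray(sa,ua);b,e=ray(sb,ub)
    t=np.linalg.lstsq(np.c_[d,-e],b-a,rcond=None)[0]
    p,q=a+t[0]*d,b+t[1]*e; return (p+q)/2,np.linalg.norm(p-q)
def proj(s,P):
    R=s["T"][:3,:3].T;rv=cv2.Rodrigues(R)[0];return cv2.projectPoints(np.array(P,float).reshape(-1,1,3),rv,-R@s["T"][:3,3],s["camera_matrix"],s["dist_coeffs"])[0][:,0]
E
python3 - <<'E'
from h import *
sc=dict(np.load("scene0.npz"));sd=dict(np.load("side0.npz"))
for uv in [(359,183),(363,197),(366,212),(370,230)]: print("pad",onplane(sd,uv,.02).round(3))
print("red",onplane(sd,(375,244),.03).round(3))
for uv in [(284,147),(294,182),(291,199)]: P=onplane(sd,uv,.082);print("drill top",P.round(3),proj(sc,P).round())
for uv in [(362,255),(313,212),(297,195),(348,272),(391,277)]: P=onplane(sc,uv,.082);print("sc top",P.round(3),proj(sd,P).round())
a=sd["pixels"][140:260,180:420,::-1];b=sc["pixels"][150:310,200:420,::-1]
cv2.imwrite("pics/c1.png",np.vstack([cv2.resize(a,(720,280)),cv2.resize(b[:,:],(720,320))]) if 0 else cv2.resize(a,(800,400),interpolation=cv2.INTER_CUBIC))
cv2.imwrite("pics/c2.png",cv2.resize(b,(770,560),interpolation=cv2.INTER_CUBIC))
E
```

```text
pad [0.664 0.142 0.02 ]
pad [0.661 0.059 0.02 ]
pad [ 0.654 -0.018  0.02 ]
pad [ 0.649 -0.099  0.02 ]
red [ 0.645 -0.169  0.03 ]
drill top [0.456 0.277 0.082] [[245. 154.]]
drill top [0.48  0.037 0.082] [[297. 190.]]
drill top [ 0.471 -0.05   0.082] [[313. 207.]]
sc top [ 0.457 -0.267  0.082] [[286. 257.]]
sc top [ 0.458 -0.065  0.082] [[285. 202.]]
sc top [0.466 0.019 0.082] [[288. 186.]]
sc top [ 0.392 -0.287  0.082] [[248. 265.]]
sc top [ 0.464 -0.364  0.082] [[290. 293.]]
```

View pics/c1.png

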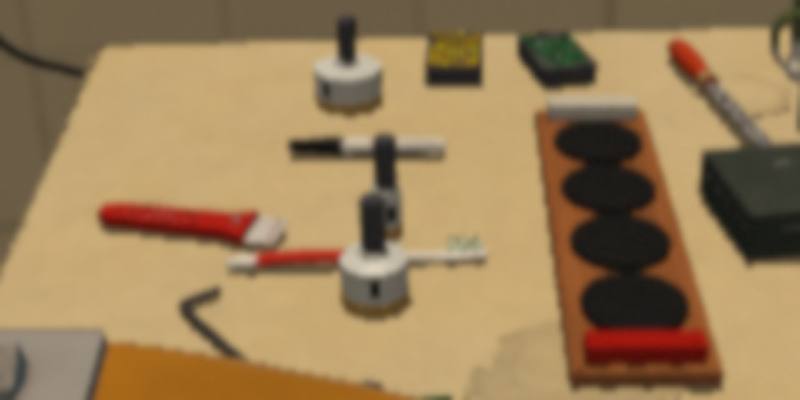

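View pics/c2.png

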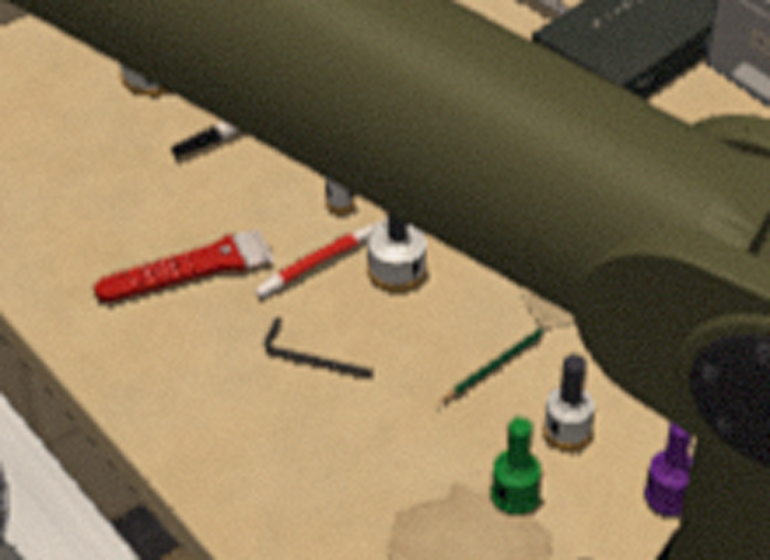

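Crop reading by barrel width:
- c1: (347,80) is the 64 mm drill, (373,275) the 50 mm and (386,190) the narrow 26 mm.
- c2: three items share the 38 mm shape: silver with a brass rim at (570,410), green at (518,480) and purple at (672,480). The silver one fits the description, so it is drill_38.

Next I check the height of the orange object near the path.

Run:
```python
from h import *
sc=dict(np.load("scene0.npz"));sd=dict(np.load("side0.npz"))
for a in [(530,283),(570,315)]:
  for b in [(172,252),(130,358)]: print(a,b,*cross(sc,a,sd,b))
for z in (.1,.2): print(z,onplane(sc,(465,370),z),onplane(sc,(525,270),z),onplane(sd,(357,300),z),onplane(sd,(100,250),z))
```

```text
(530, 283) (172, 252) [ 0.41374014 -0.68239777  0.40611303] 0.010674658709321438
(530, 283) (130, 358) [ 0.40824032 -0.7022275   0.39203707] 0.05983448902841093
(570, 315) (172, 252) [ 0.41741431 -0.74244049  0.42418424] 0.037589274711791645
(570, 315) (130, 358) [ 0.4135174  -0.75252575  0.40682713] 0.0008899421974644169
0.1 [ 0.39832605 -0.64130544  0.1       ] [ 0.72569402 -0.56426703  0.1       ] [ 0.56375939 -0.40676565  0.1       ] [ 0.12884934 -0.24522202  0.1       ]
0.2 [ 0.33817805 -0.66358397  0.2       ] [ 0.6312557  -0.59461499  0.2       ] [ 0.54150701 -0.51224707  0.2       ] [ 0.2102088  -0.38918918  0.2       ]
```

servo_tool(steps=[{"x":2.1,"y":-2.9,"rz":-0.12},{"x":4.1,"y":-5.8,"rz":-0.24},{"x":6.2,"y":-8.6,"rz":-0.36},{"x":8.2,"y":-11.5,"rz":-0.48},{"x":10.3,"y":-14.4,"rz":-0.6}], hand=5)

```text
validation failed for argument at $.st...
```

servo_tool(steps=[{"x":4,"y":0.8,"rz":-0.06},{"x":8,"y":1.6,"rz":-0.115},{"x":12,"y":2.4,"rz":-0.115},{"x":16,"y":3.2,"rz":-0.115},{"x":19.5,"y":4,"rz":-0.115}])

```text
validation failed for argument at $.st...
```

servo_tool(steps=[{"x":0,"y":0},{"x":0,"y":0}])

```text
validation failed for argument at $.st...
```

Run:
```python
from workcell import r, viewer
import cv2,numpy as np
for n in ["scene","wrist"]:
    s=viewer.snapshot(n); np.savez(f"{n}1.npz",**s); 
    if n=="wrist": cv2.imwrite(f"pics/{n}1.png",s["pixels"][:,:,::-1])
    print(np.round(s["T"],3).tolist())
st=r.read_state();print(st["tool_pos"],st["ee_rot"],st["time_s"])
```

```text
[[0.771, -0.419, 0.48, -0.176], [-0.636, -0.529, 0.562, -0.854], [0.018, -0.738, -0.674, 1.055], [0.0, 0.0, 0.0, 1.0]]
[[0.326, -0.905, -0.272, 0.287], [-0.945, -0.313, -0.094, -0.589], [0.0, 0.287, -0.958, 0.384], [0.0, 0.0, 0.0, 1.0]]
[ 0.21218571 -0.61404439  0.221879  ] [ 9.86187322e-01  1.65632821e-01 -1.43193537e-04 -5.60602663e-04] 0.2
```

View pics/wrist1.png

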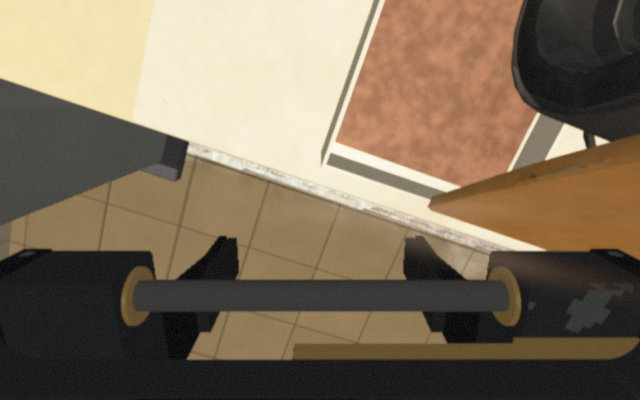

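The wrist view shows the gripper off the bench edge with the orange object to its right at (560,180). The moves were refused, so I'll give all six fields.

servo_tool(steps=[{"x":2.1,"y":-2.9,"z":0,"rx":0,"ry":0,"rz":-0.12},{"x":4.1,"y":-5.8,"z":0,"rx":0,"ry":0,"rz":-0.24},{"x":6.2,"y":-8.6,"z":0,"rx":0,"ry":0,"rz":-0.36},{"x":8.2,"y":-11.5,"z":0,"rx":0,"ry":0,"rz":-0.48},{"x":10.3,"y":-14.4,"z":0,"rx":0,"ry":0,"rz":-0.6}], hand=5)

```text
time_s: 0.62
tool_pos: [0.2627, -0.4429, 0.2222]
ee_rot: [0.892, 0.452, -0.0, -0.0]
ft_force: [-0.0, -0.3, -0.2]
gripper_width: 0.0613
gripper_force: 0.0
```

servo_tool(steps=[{"x":4,"y":0.8,"z":0,"rx":0,"ry":0,"rz":-0.06},{"x":8,"y":1.6,"z":0,"rx":0,"ry":0,"rz":-0.115},{"x":12,"y":2.4,"z":0,"rx":0,"ry":0,"rz":-0.115},{"x":16,"y":3.2,"z":0,"rx":0,"ry":0,"rz":-0.115},{"x":18,"y":4,"z":0,"rx":0,"ry":0,"rz":-0.115}])

```text
time_s: 1.03
tool_pos: [0.4056, -0.3187, 0.223]
ee_rot: [0.864, 0.503, 0.001, -0.0]
ft_force: [-0.2, -0.2, -0.1]
gripper_width: 0.0502
gripper_force: 0.0
```

```bash
cat >> h.py <<'E'
def snap(n,k,view=True):
    from workcell import viewer
    s=viewer.snapshot(n); np.savez(f"{n}{k}.npz",**s)
    if view: cv2.imwrite(f"pics/{n}{k}.png",s["pixels"][:,:,::-1])
    return s
E
python3 - <<'E'
from h import *
from workcell import r
s=snap("wrist",2);sc=snap("scene",2)
print(s["T"].round(3).tolist(),s["camera_matrix"][0],s["dist_coeffs"])
st=r.read_state();print(st["tool_pos"],st["ee_rot"],st["time_s"])
E
```

```text
[[0.869, -0.474, -0.14, 0.445], [-0.494, -0.832, -0.25, -0.25], [0.002, 0.287, -0.958, 0.385], [0.0, 0.0, 0.0, 1.0]] [339.13699041   0.         320.57189758] [-0.00135461  0.          0.          0.          0.        ]
[ 0.40588685 -0.31965259  0.22274956] [8.63700821e-01 5.04003764e-01 1.04549941e-03 6.38560216e-05] 1.1333
```

View pics/wrist2.png

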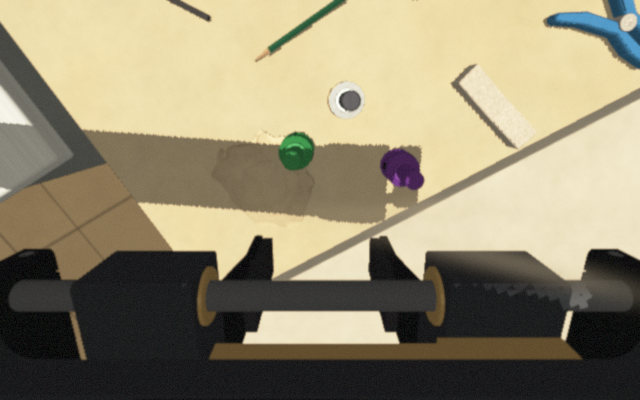

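View pics/scene2.png

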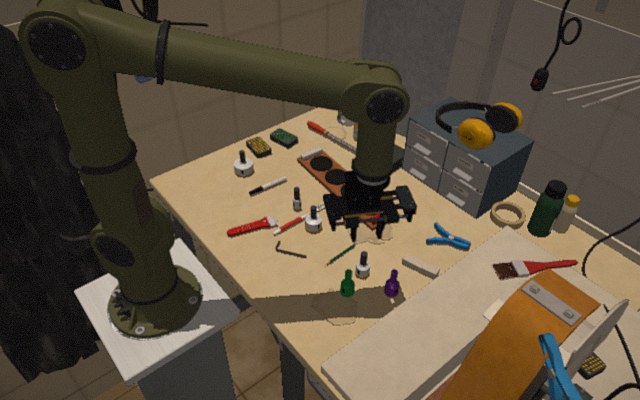

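The scene view now shows all four drills: 64 at (243,165), 26 at (297,198), 50 at (313,218) and 38 (silver) at (362,265), with green at (348,285) and purple at (393,286). The wrist view shows 38's shank top at (349,100), with green and purple below it.

```bash
cat >> h.py <<'E'
def dark(s,box,thr=75):
    x0,y0,x1,y1=box; im=s["pixels"][y0:y1,x0:x1].max(2)
    n,l,st,c=cv2.connectedComponentsWithStats((im<thr).astype(np.uint8))
    i=1+np.argmax(st[1:,4]); ys,xs=np.where(l==i)
    top=ys.min(); bot=ys.max()
    return dict(top=(xs[ys<=top+3].mean()+x0,top+y0),bot=bot+y0,c=c[i]+[x0,y0],w=st[i,2],h=st[i,3],area=st[i,4],bright=im[ys,xs].mean())
E
python3 - <<'E'
from h import *
sc=dict(np.load("scene2.npz"));sd=dict(np.load("side0.npz"));w=dict(np.load("wrist2.npz"))
S={"64":(234,146,251,168),"26":(289,183,304,203),"50":(304,202,322,222),"38":(354,248,371,268)}
D={"64":(276,141,292,160),"26":(287,177,303,199),"50":(283,194,300,216)}
a={k:dark(sc,b) for k,b in S.items()}; b={k:dark(sd,v) for k,v in D.items()}
b["38"]=None
for k in S:
    print(k,a[k]["top"],a[k]["c"],a[k]["w"],a[k]["h"],a[k]["bot"])
    ta=np.array(a[k]["top"])+[0,1.5]
    if k=="38":
        d=dark(w,(320,72,380,128));print(d);P=cross(sc,ta,w,d["c"])
    else:
        print("  side",b[k]["top"],b[k]["w"],b[k]["h"]); P=cross(sc,ta,sd,np.array(b[k]["top"])+[0,1])
    print("   TOP",P, onplane(sc,ta,.082).round(3))
# pads in side
m=(sd["pixels"].max(2)<60).astype(np.uint8); m[:170]=0;m[245:]=0;m[:,:335]=0;m[:,392:]=0
n,l,st,c=cv2.connectedComponentsWithStats(m)
for i in range(1,n):
    if st[i,4]>100: print("pad",c[i],st[i],onplane(sd,c[i],.02).round(4))
E
```

```text
64 (np.float64(241.4), np.int64(151)) [242.  156.5] 5 12 162
  side (np.float64(283.7), np.int64(145)) 6 14
   TOP (array([0.45390901, 0.29597678, 0.07713139]), np.float64(0.0022825901388863947)) [0.45  0.289 0.082]
26 (np.float64(296.10526315789474), np.int64(188)) [296.20338983 193.59322034] 6 12 199
  side (np.float64(294.8695652173913), np.int64(182)) 8 15
   TOP (array([0.48214074, 0.04538016, 0.07539638]), np.float64(0.0007139987248951387)) [0.478 0.04  0.082]
50 (np.float64(313.0), np.int64(206)) [313.07936508 212.07936508] 6 13 218
  side (np.float64(292.46153846153845), np.int64(199)) 10 16
   TOP (array([ 0.47362042, -0.04533012,  0.07597716]), np.float64(0.0012240337921971796)) [ 0.469 -0.051  0.082]
38 (np.float64(363.5), np.int64(252)) [363.15584416 258.32467532] 7 14 265
{'top': (np.float64(341.7142857142857), np.int64(94)), 'bot': np.int64(105), 'c': array([341.0952381 ,  99.33333333]), 'w': np.int32(4), 'h': np.int32(12), 'area': np.int32(21), 'bright': np.float64(67.04761904761905)}
   TOP (array([ 0.462133  , -0.26291068,  0.08027155]), np.float64(0.005978760062037966)) [ 0.463 -0.266  0.082]
pad [364.83481481 208.58814815] [ 347  176   39   62 1350] [ 0.6546 -0.0016  0.02  ]
```

servo_tool(steps=[{"x":2.5,"y":0.8,"z":2,"rx":0,"ry":0,"rz":0},{"x":5,"y":1.6,"z":4,"rx":0,"ry":0,"rz":0},{"x":7.5,"y":2.3,"z":6.5,"rx":0,"ry":0,"rz":0},{"x":7.5,"y":2.3,"z":8.5,"rx":0,"ry":0,"rz":0},{"x":7.5,"y":2.3,"z":8.5,"rx":0,"ry":0,"rz":0}])

```text
time_s: 1.55
tool_pos: [0.4568, -0.2683, 0.1332]
ee_rot: [0.865, 0.501, -0.002, -0.004]
ft_force: [-1.4, -0.4, -0.7]
gripper_width: 0.0502
gripper_force: 0.0
```

Run:
```python
from h import *
from workcell import r
s=snap("wrist",3)
print(s["T"].round(4).tolist())
st=r.read_state();print(st["tool_pos"],st["ee_rot"],st["time_s"])
```

```text
[[0.8673, -0.475, -0.1491, 0.4976], [-0.4978, -0.8315, -0.2466, -0.2007], [-0.0068, 0.2881, -0.9576, 0.2956], [0.0, 0.0, 0.0, 1.0]]
[ 0.45718883 -0.27018217  0.13542529] [ 0.86586806  0.50026552 -0.00151507 -0.00215006] 1.6
```

View pics/wrist3.png

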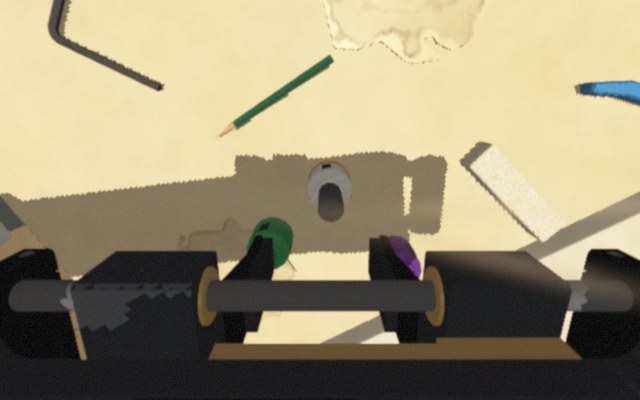

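The wrist view shows drill 38's shank top disc centred at about (331,208), radius about 13 px, with green at (270,243) and purple at (404,255) outside the fingers' path.

```bash
cat >> h.py <<'E'
def axes(st):
    from scipy.spatial.transform import Rotation as R
    return R.from_quat(st["ee_rot"]).as_matrix()
def togo(P,st):  # cm, tool axes
    return (axes(st).T@(np.array(P)-st["tool_pos"])*100).round(2)
def topdisc(s,box,thr=75,rad=None):
    x0,y0,x1,y1=box; im=s["pixels"][y0:y1,x0:x1].max(2)
    n,l,st,c=cv2.connectedComponentsWithStats((im<thr).astype(np.uint8)); i=1+np.argmax(st[1:,4])
    return c[i]+[x0,y0],st[i]
E
python3 - <<'E'
from h import *
from workcell import r
s=dict(np.load("wrist3.npz"));w2=dict(np.load("wrist2.npz"));st=r.read_state()
g=s["pixels"].max(2); print(g[160:230:4,331]); print(g[208,310:352:2])
P=onplane(s,(331,208),.082);print(P,togo([P[0],P[1],.047],st),st["tool_pos"])
print(cross(w2,(350,100.5),s,(331,208)))
E
```

```text
[120 112 120 136 128 139  47  43  42  51  60  71  73  81  83  81 137 131]
[133 135 137 131  88  73  77  77  75  73  74  73  78  78  74  78  78 125
 140 137 135]
[ 0.46732231 -0.26453541  0.082     ] [1.   0.64 8.84] [ 0.45718883 -0.27018217  0.13542529]
(array([ 0.46653425, -0.26576678,  0.0774491 ]), np.float64(0.000380463471616637))
```

servo_tool(steps=[{"x":1,"y":0.65,"z":2,"rx":0,"ry":0,"rz":0},{"x":1,"y":0.65,"z":4.5,"rx":0,"ry":0,"rz":0},{"x":1,"y":0.65,"z":7,"rx":0,"ry":0,"rz":0},{"x":1,"y":0.65,"z":8.5,"rx":0,"ry":0,"rz":0},{"x":1,"y":0.65,"z":8.5,"rx":0,"ry":0,"rz":0}])

```text
time_s: 2.02
tool_pos: [0.4672, -0.2662, 0.0506]
ee_rot: [0.867, 0.499, -0.002, -0.002]
ft_force: [-1.2, -0.3, 0.0]
gripper_width: 0.0499
gripper_force: 0.0
```

servo_tool(steps=[{"x":0,"y":0,"z":0,"rx":0,"ry":0,"rz":0},{"x":0,"y":0,"z":0,"rx":0,"ry":0,"rz":0},{"x":0,"y":0,"z":0,"rx":0,"ry":0,"rz":0},{"x":0,"y":0,"z":0,"rx":0,"ry":0,"rz":0},{"x":0,"y":0,"z":0,"rx":0,"ry":0,"rz":0}], hand=1)

```text
time_s: 2.43
tool_pos: [0.4705, -0.2655, 0.0537]
ee_rot: [0.866, 0.5, 0.0, 0.001]
ft_force: [-0.1, -0.3, 0.5]
gripper_width: 0.0244
gripper_force: 0.5
```

servo_tool(steps=[{"x":0,"y":0,"z":0.4,"rx":0,"ry":0,"rz":0},{"x":0,"y":0,"z":0.4,"rx":0,"ry":0,"rz":0},{"x":0,"y":0,"z":0.4,"rx":0,"ry":0,"rz":0},{"x":0,"y":0,"z":0.4,"rx":0,"ry":0,"rz":0},{"x":0,"y":0,"z":0.4,"rx":0,"ry":0,"rz":0}])

```text
time_s: 2.85
tool_pos: [0.4687, -0.2643, 0.0497]
ee_rot: [0.866, 0.5, -0.001, -0.001]
ft_force: [-6.0, 2.6, 13.0]
gripper_width: 0.0169
gripper_force: 29.8
```

servo_tool(steps=[{"x":0,"y":0,"z":-2,"rx":0,"ry":0,"rz":0},{"x":0,"y":0,"z":-4,"rx":0,"ry":0,"rz":0},{"x":0,"y":0,"z":-7,"rx":0,"ry":0,"rz":0},{"x":0,"y":0,"z":-10,"rx":0,"ry":0,"rz":0},{"x":0,"y":0,"z":-10,"rx":0,"ry":0,"rz":0}])

```text
time_s: 3.27
tool_pos: [0.4733, -0.2665, 0.1543]
ee_rot: [0.866, 0.5, 0.002, 0.004]
ft_force: [1.3, -0.9, 0.3]
gripper_width: 0.0169
gripper_force: 29.7
```

servo_tool(steps=[{"x":3.8,"y":0.8,"z":-0.5,"rx":0,"ry":0,"rz":-0.1},{"x":7.6,"y":1.6,"z":-1,"rx":0,"ry":0,"rz":-0.2},{"x":11.4,"y":2.4,"z":-2,"rx":0,"ry":0,"rz":-0.3},{"x":15.2,"y":3.2,"z":-3,"rx":0,"ry":0,"rz":-0.4},{"x":19,"y":4,"z":-4,"rx":0,"ry":0,"rz":-0.5}])

```text
time_s: 3.68
tool_pos: [0.5999, -0.1189, 0.1878]
ee_rot: [0.714, 0.701, -0.0, -0.0]
ft_force: [-0.4, -0.1, -2.9]
gripper_width: 0.0174
gripper_force: 29.8
```

servo_tool(steps=[{"x":2.5,"y":4.5,"z":0,"rx":0,"ry":0,"rz":0},{"x":2.5,"y":6,"z":0,"rx":0,"ry":0,"rz":0},{"x":2.5,"y":6,"z":0,"rx":0,"ry":0,"rz":0},{"x":2.5,"y":6,"z":0,"rx":0,"ry":0,"rz":0},{"x":2.5,"y":6,"z":0,"rx":0,"ry":0,"rz":0}])

```text
time_s: 4.1
tool_pos: [0.659, -0.0974, 0.187]
ee_rot: [0.715, 0.699, -0.001, -0.001]
ft_force: [-0.5, -1.0, -2.6]
gripper_width: 0.0172
gripper_force: 29.9
```

Run:
```python
from h import *
from workcell import r
s=snap("wrist",4)
st=r.read_state();print(st["tool_pos"],st["ee_rot"],st["time_s"])
```

```text
[ 0.65884221 -0.09781024  0.18750161] [ 7.15622230e-01  6.98486566e-01 -1.02975744e-03 -5.29822662e-04] 4.15
```

View pics/wrist4.png

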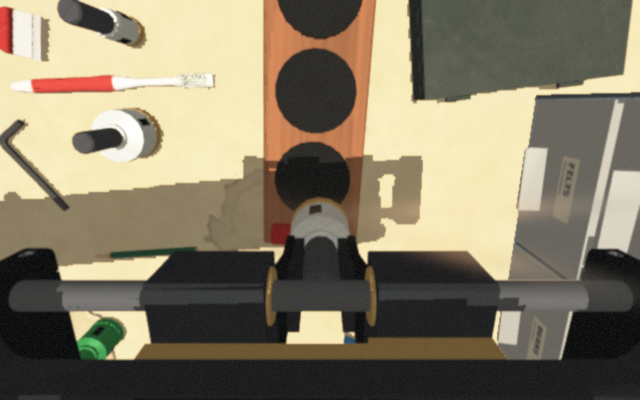

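The wrist view shows the red block at (281,233), pad A (next to red) at (312,177), pad B at (316,90) and pad C at (320,5). Drills 50 and 26 have shank tops at about (82,142) and (70,12), and drill 38 is held at (320,215).

Run:
```python
from h import *
from workcell import r
s=dict(np.load("wrist4.npz"));sd=dict(np.load("side0.npz"));st=r.read_state()
g=s["pixels"].max(2); m=(g<62).astype(np.uint8); m[:,:262]=0;m[:,380:]=0;m[230:]=0
m=cv2.morphologyEx(m,cv2.MORPH_OPEN,np.ones((3,3)))
n,l,cs,c=cv2.connectedComponentsWithStats(m)
for i in range(1,n):
    if cs[i,4]>800:
        k=cv2.findContours((l==i).astype(np.uint8),0,1)[0][0][:,0].astype(float)
        Q=np.array([onplane(s,p+0.0,.02) for p in k if 2<p[1]<193])
        A=np.c_[2*Q[:,:2],np.ones(len(Q))];x=np.linalg.lstsq(A,(Q[:,:2]**2).sum(1),rcond=None)[0]
        ctr=x[:2];rad=np.sqrt(x[2]+ctr@ctr)
        print(cs[i],c[i].round(1),"ctr",ctr.round(4),"r",rad.round(4),"in side",proj(sd,[*ctr,.02]).round(1))
print(togo([.65,-.02,.07],st))
print([onplane(s,u,.082).round(3) for u in [(82,142),(70,12)]])
```

```text
[ 279    0   82   38 2317] [319.6  15.2] ctr [0.6621 0.0681] r 0.0358 in side [[362.9 195.4]]
[ 277   49   78   83 5113] [315.5  90.2] ctr [ 0.6563 -0.0139] r 0.036 in side [[366.4 211.1]]
[ 275  143   75   66 3677] [311.3 174.6] ctr [ 0.6504 -0.0981] r 0.0369 in side [[370.7 229.7]]
[ 7.77 -1.05 11.75]
[array([ 0.473, -0.048,  0.082]), array([0.485, 0.043, 0.082])]
```

servo_tool(steps=[{"x":3,"y":-0.4,"z":0,"rx":0,"ry":0,"rz":0},{"x":6,"y":-0.4,"z":1,"rx":0,"ry":0,"rz":0},{"x":8.3,"y":-0.4,"z":4,"rx":0,"ry":0,"rz":0},{"x":8.3,"y":-0.4,"z":7,"rx":0,"ry":0,"rz":0},{"x":8.3,"y":-0.4,"z":9.5,"rx":0,"ry":0,"rz":0}])

```text
time_s: 4.57
tool_pos: [0.6565, -0.0121, 0.0925]
ee_rot: [0.714, 0.7, -0.0, 0.0]
ft_force: [0.5, -1.0, -3.5]
gripper_width: 0.017
gripper_force: 29.9
```

servo_tool(steps=[{"x":0,"y":0,"z":0,"rx":0,"ry":0,"rz":0},{"x":0,"y":0,"z":0.5,"rx":0,"ry":0,"rz":0},{"x":0,"y":0,"z":0.5,"rx":0,"ry":0,"rz":0},{"x":0,"y":0,"z":0.5,"rx":0,"ry":0,"rz":0},{"x":0,"y":0,"z":0.5,"rx":0,"ry":0,"rz":0}])

```text
time_s: 4.98
tool_pos: [0.6592, -0.0141, 0.0907]
ee_rot: [0.716, 0.699, 0.001, 0.001]
ft_force: [-0.5, 0.1, -2.5]
gripper_width: 0.0172
gripper_force: 29.9
```

Run:
```python
from h import *
from workcell import r
w=dict(np.load("wrist4.npz"));s=snap("wrist",5);st=r.read_state();print(st["tool_pos"],togo([.6563,-.0146,.0697],st))
# pad C seen from here: height check
g=s["pixels"].max(2); m=(g<62).astype(np.uint8); m[:,:230]=0;m[:,400:]=0;m[200:]=0
m=cv2.morphologyEx(m,cv2.MORPH_OPEN,np.ones((3,3)))
n,l,cs,c=cv2.connectedComponentsWithStats(m)
for i in range(1,n):
    if cs[i,4]>1500: print(cs[i],c[i],onplane(s,c[i],.02))
print(proj(s,[[.6622,.0692,.02],[.6681,.1530,.02]]))
```

```text
[ 0.65910224 -0.01403419  0.09042372] [-0.06 -0.28  2.07]
[  265    26   112   119 10504] [320.62661843  85.23486291] [0.66205584 0.07174501 0.02      ]
[ 266  159  100   41 3112] [315.33194087 181.9781491 ] [0.65673878 0.00697749 0.02      ]
[[320.94149064  89.33032374]
 [327.60991983 -61.92150409]]
```

View pics/wrist5.png

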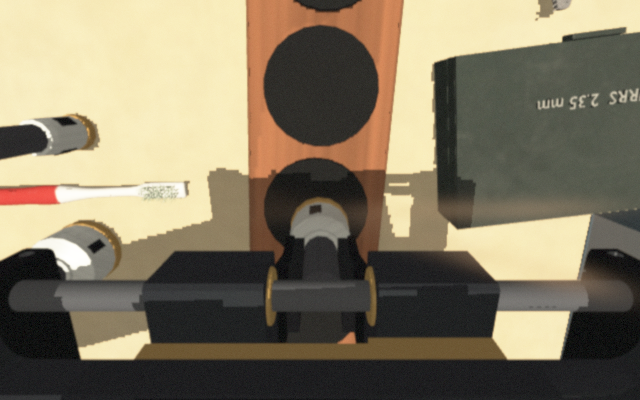

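The wrist view shows the held drill (320,215) over pad B (315,210), and pad C centred at (321,85). The drill is within about 3 mm, so I lower it.

servo_tool(steps=[{"x":0,"y":-0.25,"z":0.6,"rx":0,"ry":0,"rz":0},{"x":0,"y":-0.25,"z":1.2,"rx":0,"ry":0,"rz":0},{"x":0,"y":-0.25,"z":1.8,"rx":0,"ry":0,"rz":0},{"x":0,"y":-0.25,"z":2,"rx":0,"ry":0,"rz":0},{"x":0,"y":-0.25,"z":2,"rx":0,"ry":0,"rz":0}])

```text
time_s: 5.45
tool_pos: [0.655, -0.0136, 0.0694]
ee_rot: [0.715, 0.699, -0.001, -0.0]
ft_force: [-3.8, -0.7, 6.6]
gripper_width: 0.0172
gripper_force: 30.0
```

servo_tool(steps=[{"x":0,"y":0,"z":0,"rx":0,"ry":0,"rz":0},{"x":0,"y":0,"z":0,"rx":0,"ry":0,"rz":0},{"x":0,"y":0,"z":0,"rx":0,"ry":0,"rz":0}])

```text
time_s: 5.7
tool_pos: [0.655, -0.0136, 0.0694]
ee_rot: [0.715, 0.699, -0.001, -0.0]
ft_force: [-3.7, -0.5, 7.1]
gripper_width: 0.0171
gripper_force: 30.0
```

servo_tool(steps=[{"x":0,"y":0,"z":0,"rx":0,"ry":0,"rz":0},{"x":0,"y":0,"z":0,"rx":0,"ry":0,"rz":0},{"x":0,"y":0,"z":0,"rx":0,"ry":0,"rz":0},{"x":0,"y":0,"z":0,"rx":0,"ry":0,"rz":0},{"x":0,"y":0,"z":0,"rx":0,"ry":0,"rz":0}], hand=5)

```text
time_s: 6.12
tool_pos: [0.6555, -0.0135, 0.0682]
ee_rot: [0.715, 0.699, -0.0, -0.0]
ft_force: [1.3, -0.6, 0.9]
gripper_width: 0.0424
gripper_force: 0.0
```

servo_tool(steps=[{"x":0,"y":0,"z":-2,"rx":0,"ry":0,"rz":0},{"x":0,"y":0,"z":-5,"rx":0,"ry":0,"rz":0},{"x":0,"y":0,"z":-8,"rx":0,"ry":0,"rz":0},{"x":0,"y":0,"z":-10,"rx":0,"ry":0,"rz":0},{"x":0,"y":0,"z":-10,"rx":0,"ry":0,"rz":0}])

```text
time_s: 6.53
tool_pos: [0.6585, -0.013, 0.1741]
ee_rot: [0.715, 0.699, 0.003, 0.003]
ft_force: [0.7, -0.4, 0.3]
gripper_width: 0.05
gripper_force: 0.0
```

servo_tool(steps=[{"x":-0.8,"y":-4,"z":0,"rx":0,"ry":0,"rz":0},{"x":-1.6,"y":-8,"z":0,"rx":0,"ry":0,"rz":0},{"x":-2.5,"y":-12,"z":1,"rx":0,"ry":0,"rz":0},{"x":-3.3,"y":-16,"z":2,"rx":0,"ry":0,"rz":0},{"x":-3.8,"y":-18.5,"z":3,"rx":0,"ry":0,"rz":0}])

```text
time_s: 6.95
tool_pos: [0.4657, -0.0483, 0.1368]
ee_rot: [0.716, 0.698, -0.001, -0.001]
ft_force: [-0.1, 0.1, -0.4]
gripper_width: 0.0498
gripper_force: 0.0
```

servo_tool(steps=[{"x":0,"y":0,"z":0,"rx":0,"ry":0,"rz":0},{"x":0,"y":0,"z":0,"rx":0,"ry":0,"rz":0}])

```text
time_s: 7.12
tool_pos: [0.4678, -0.0482, 0.1375]
ee_rot: [0.716, 0.698, -0.001, -0.0]
ft_force: [0.8, 0.6, 0.9]
gripper_width: 0.0499
gripper_force: 0.0
```

Run:
```python
from h import *
from workcell import r
s=snap("wrist",6);st=r.read_state();print(st["tool_pos"],st["ee_rot"],st["time_s"])
print(proj(s,[[.473,-.048,.082],[.484,.043,.082]]))
```

```text
[ 0.46973558 -0.04760948  0.13845608] [ 7.15414765e-01  6.98699851e-01 -5.44868821e-06  4.81023499e-04] 7.1667
[[327.57276027 216.77088177]
 [342.90756807  74.47276037]]
```

View pics/wrist6.png

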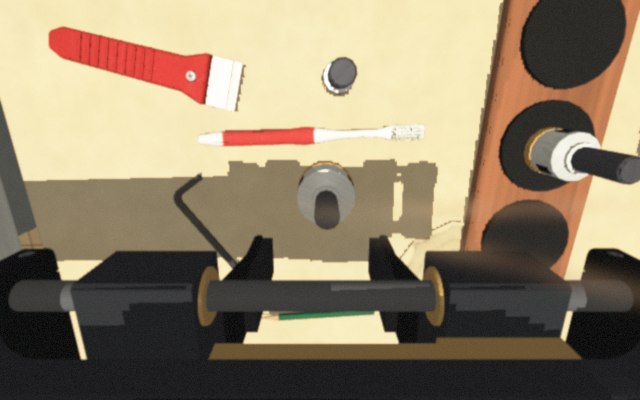

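The wrist view shows drill 50's top at (327,216), 26's top at (343,73), and 38 standing on pad B at (570,150). I go straight down on 50.

servo_tool(steps=[{"x":0,"y":0.3,"z":2.5,"rx":0,"ry":0,"rz":0},{"x":0,"y":0.3,"z":5,"rx":0,"ry":0,"rz":0},{"x":0,"y":0.3,"z":7.5,"rx":0,"ry":0,"rz":0},{"x":0,"y":0.3,"z":8.9,"rx":0,"ry":0,"rz":0},{"x":0,"y":0.3,"z":8.9,"rx":0,"ry":0,"rz":0}])

```text
time_s: 7.58
tool_pos: [0.4718, -0.0462, 0.0468]
ee_rot: [0.715, 0.699, -0.001, -0.003]
ft_force: [-0.4, -0.0, 0.5]
gripper_width: 0.05
gripper_force: 0.0
```

servo_tool(steps=[{"x":0,"y":0,"z":0,"rx":0,"ry":0,"rz":0},{"x":0,"y":0,"z":0,"rx":0,"ry":0,"rz":0},{"x":0,"y":0,"z":0,"rx":0,"ry":0,"rz":0},{"x":0,"y":0,"z":0,"rx":0,"ry":0,"rz":0},{"x":0,"y":0,"z":0,"rx":0,"ry":0,"rz":0}], hand=1)

```text
time_s: 8.0
tool_pos: [0.4735, -0.0475, 0.0505]
ee_rot: [0.715, 0.699, 0.0, 0.001]
ft_force: [-1.6, -0.1, 0.2]
gripper_width: 0.0243
gripper_force: 0.0
```

servo_tool(steps=[{"x":0,"y":0,"z":0,"rx":0,"ry":0,"rz":0},{"x":0,"y":0,"z":0,"rx":0,"ry":0,"rz":0},{"x":0,"y":0,"z":0,"rx":0,"ry":0,"rz":0},{"x":0,"y":0,"z":0,"rx":0,"ry":0,"rz":0}])

```text
time_s: 8.33
tool_pos: [0.4728, -0.0476, 0.05]
ee_rot: [0.715, 0.699, -0.0, 0.0]
ft_force: [-1.7, -0.1, 4.8]
gripper_width: 0.0171
gripper_force: 30.0
```

servo_tool(steps=[{"x":0,"y":0,"z":-2,"rx":0,"ry":0,"rz":0},{"x":0,"y":0,"z":-5,"rx":0,"ry":0,"rz":0},{"x":0,"y":0,"z":-9,"rx":0,"ry":0,"rz":0},{"x":0,"y":0,"z":-12,"rx":0,"ry":0,"rz":0},{"x":0,"y":0,"z":-13.5,"rx":0,"ry":0,"rz":0}])

```text
time_s: 8.75
tool_pos: [0.4744, -0.0474, 0.1882]
ee_rot: [0.715, 0.699, 0.001, 0.002]
ft_force: [0.1, -0.9, -2.1]
gripper_width: 0.0171
gripper_force: 30.0
```

servo_tool(steps=[{"x":2,"y":3.4,"z":0,"rx":0,"ry":0,"rz":0},{"x":4.2,"y":6.8,"z":0,"rx":0,"ry":0,"rz":0},{"x":6.5,"y":10.2,"z":0,"rx":0,"ry":0,"rz":0},{"x":9,"y":13.6,"z":0,"rx":0,"ry":0,"rz":0},{"x":11.2,"y":17,"z":0,"rx":0,"ry":0,"rz":0}])

```text
time_s: 9.17
tool_pos: [0.6462, 0.0616, 0.1834]
ee_rot: [0.715, 0.699, -0.0, -0.001]
ft_force: [0.3, -0.4, -1.0]
gripper_width: 0.0171
gripper_force: 30.0
```

servo_tool(steps=[{"x":1,"y":1.6,"z":0,"rx":0,"ry":0,"rz":0},{"x":1,"y":1.6,"z":2,"rx":0,"ry":0,"rz":0},{"x":1,"y":1.6,"z":4,"rx":0,"ry":0,"rz":0},{"x":1,"y":1.6,"z":4,"rx":0,"ry":0,"rz":0},{"x":1,"y":1.6,"z":4,"rx":0,"ry":0,"rz":0}])

```text
time_s: 9.58
tool_pos: [0.6601, 0.0698, 0.1425]
ee_rot: [0.715, 0.699, -0.002, -0.001]
ft_force: [0.1, 0.9, -2.6]
gripper_width: 0.0177
gripper_force: 30.0
```

Run:
```python
from h import *
from workcell import r
s=snap("wrist",7);st=r.read_state();print(st["tool_pos"],st["ee_rot"],togo([.6622,.07,.07],st))
g=s["pixels"].max(2); m=(g<62).astype(np.uint8); m[:,:250]=0;m[:,400:]=0;m[160:]=0
n,l,cs,c=cv2.connectedComponentsWithStats(m)
for i in range(1,n):
    if cs[i,4]>1500: print(cs[i],c[i],onplane(s,c[i],.02))
```

```text
[0.6611547  0.0699884  0.14427426] [ 7.15298979e-01  6.98818361e-01 -4.03695482e-04 -3.25908469e-04] [0.   0.11 7.43]
[ 283   40   91   97 6921] [328.00375668  87.90853923] [0.66801633 0.15510701 0.02      ]
```

View pics/wrist7.png

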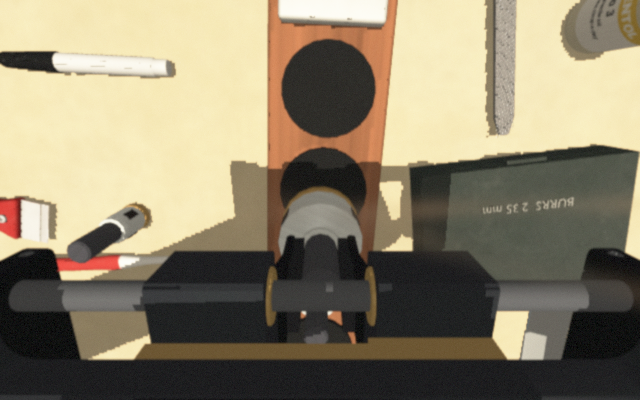

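The wrist view shows drill 50 in hand over pad C (323,190), with pad D at (328,88) and the white block at (333,10) beyond it. I lower and release.

servo_tool(steps=[{"x":0,"y":0.1,"z":2,"rx":0,"ry":0,"rz":0},{"x":0,"y":0.1,"z":4,"rx":0,"ry":0,"rz":0},{"x":0,"y":0.1,"z":5.8,"rx":0,"ry":0,"rz":0},{"x":0,"y":0.1,"z":7,"rx":0,"ry":0,"rz":0},{"x":0,"y":0.1,"z":7.3,"rx":0,"ry":0,"rz":0}])

```text
time_s: 10.05
tool_pos: [0.6616, 0.0696, 0.0704]
ee_rot: [0.715, 0.699, -0.001, -0.0]
ft_force: [-0.6, 0.5, -2.1]
gripper_width: 0.0174
gripper_force: 30.0
```

servo_tool(steps=[{"x":0,"y":0,"z":0,"rx":0,"ry":0,"rz":0},{"x":0,"y":0,"z":0,"rx":0,"ry":0,"rz":0},{"x":0,"y":0,"z":0,"rx":0,"ry":0,"rz":0}])

```text
time_s: 10.3
tool_pos: [0.6635, 0.0705, 0.0733]
ee_rot: [0.715, 0.699, 0.001, 0.001]
ft_force: [0.6, 0.6, -2.2]
gripper_width: 0.017
gripper_force: 30.0
```

servo_tool(steps=[{"x":0,"y":-0.1,"z":0.2,"rx":0,"ry":0,"rz":0},{"x":0,"y":-0.1,"z":0.3,"rx":0,"ry":0,"rz":0},{"x":0,"y":-0.1,"z":0.4,"rx":0,"ry":0,"rz":0},{"x":0,"y":-0.1,"z":0.4,"rx":0,"ry":0,"rz":0},{"x":0,"y":-0.1,"z":0.4,"rx":0,"ry":0,"rz":0}])

```text
time_s: 10.72
tool_pos: [0.6621, 0.0706, 0.07]
ee_rot: [0.715, 0.699, 0.0, 0.001]
ft_force: [-3.3, -1.0, 7.1]
gripper_width: 0.0172
gripper_force: 30.0
```

servo_tool(steps=[{"x":0,"y":0,"z":0,"rx":0,"ry":0,"rz":0},{"x":0,"y":0,"z":0,"rx":0,"ry":0,"rz":0},{"x":0,"y":0,"z":0,"rx":0,"ry":0,"rz":0},{"x":0,"y":0,"z":0,"rx":0,"ry":0,"rz":0},{"x":0,"y":0,"z":0,"rx":0,"ry":0,"rz":0}], hand=5)

```text
time_s: 11.13
tool_pos: [0.6614, 0.0703, 0.0674]
ee_rot: [0.715, 0.699, -0.0, -0.0]
ft_force: [0.1, -0.2, 0.1]
gripper_width: 0.0425
gripper_force: 0.0
```

servo_tool(steps=[{"x":0,"y":0,"z":-2,"rx":0,"ry":0,"rz":0},{"x":0,"y":0,"z":-5,"rx":0,"ry":0,"rz":0},{"x":0,"y":0,"z":-8,"rx":0,"ry":0,"rz":0},{"x":0,"y":0,"z":-8,"rx":0,"ry":0,"rz":0},{"x":-0.6,"y":-3.5,"z":-8,"rx":0,"ry":0,"rz":0}])

```text
time_s: 11.55
tool_pos: [0.6315, 0.0663, 0.1486]
ee_rot: [0.716, 0.699, 0.004, 0.001]
ft_force: [-0.7, -0.5, -0.4]
gripper_width: 0.05
gripper_force: 0.0
```

servo_tool(steps=[{"x":-0.6,"y":-4,"z":0,"rx":0,"ry":0,"rz":0},{"x":-1.3,"y":-8,"z":0,"rx":0,"ry":0,"rz":0},{"x":-2,"y":-12,"z":0.5,"rx":0,"ry":0,"rz":0},{"x":-2.5,"y":-14.2,"z":1,"rx":0,"ry":0,"rz":0},{"x":-2.5,"y":-14.2,"z":1,"rx":0,"ry":0,"rz":0}])

```text
time_s: 11.97
tool_pos: [0.4785, 0.0417, 0.1358]
ee_rot: [0.715, 0.699, -0.003, -0.0]
ft_force: [1.2, -0.7, -0.4]
gripper_width: 0.05
gripper_force: 0.0
```

servo_tool(steps=[{"x":0,"y":0,"z":0,"rx":0,"ry":0,"rz":0},{"x":0,"y":0,"z":0,"rx":0,"ry":0,"rz":0},{"x":0,"y":0,"z":0,"rx":0,"ry":0,"rz":0}])

```text
time_s: 12.22
tool_pos: [0.4853, 0.0439, 0.1381]
ee_rot: [0.715, 0.699, 0.001, 0.0]
ft_force: [1.1, 0.1, -1.4]
gripper_width: 0.05
gripper_force: 0.0
```

Run:
```python
from h import *
from workcell import r
s=snap("wrist",8);st=r.read_state();print(st["tool_pos"],st["ee_rot"],st["time_s"])
print(proj(s,[[.485,.043,.082]]),togo([.485,.043,.049],st))
```

```text
[0.48519102 0.04396411 0.13795558] [ 7.15024142e-01  6.99099193e-01  8.89032108e-04 -5.92548316e-05] 12.2667
[[319.36620542 218.33928132]] [-0.11 -0.03  8.9 ]
```

View pics/wrist8.png

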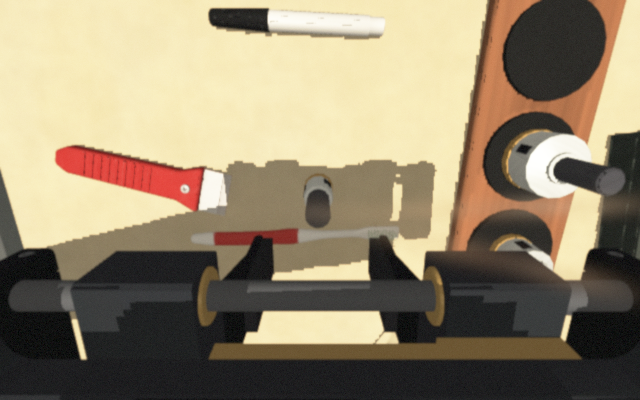

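The wrist view shows drill 26's top at (317,213), about 2 mm further along tool x. Drill 50 stands on pad C at (550,165). I descend and grip.

servo_tool(steps=[{"x":0.2,"y":-0.1,"z":2.5,"rx":0,"ry":0,"rz":0},{"x":0.2,"y":-0.1,"z":5,"rx":0,"ry":0,"rz":0},{"x":0.2,"y":-0.1,"z":7.5,"rx":0,"ry":0,"rz":0},{"x":0.2,"y":-0.1,"z":8.8,"rx":0,"ry":0,"rz":0},{"x":0.2,"y":-0.1,"z":8.8,"rx":0,"ry":0,"rz":0}])

```text
time_s: 12.68
tool_pos: [0.481, 0.046, 0.0465]
ee_rot: [0.715, 0.699, -0.001, -0.003]
ft_force: [-1.3, -0.6, -0.4]
gripper_width: 0.0501
gripper_force: 0.0
```

servo_tool(steps=[{"x":0,"y":0,"z":0,"rx":0,"ry":0,"rz":0},{"x":0,"y":0,"z":0,"rx":0,"ry":0,"rz":0},{"x":0,"y":0,"z":0,"rx":0,"ry":0,"rz":0},{"x":0,"y":0,"z":0,"rx":0,"ry":0,"rz":0},{"x":0,"y":0,"z":0,"rx":0,"ry":0,"rz":0}], hand=1)

```text
time_s: 13.1
tool_pos: [0.4836, 0.0454, 0.0504]
ee_rot: [0.715, 0.699, 0.0, 0.001]
ft_force: [0.1, 0.6, 0.1]
gripper_width: 0.0245
gripper_force: 0.0
```

servo_tool(steps=[{"x":0,"y":0,"z":0,"rx":0,"ry":0,"rz":0},{"x":0,"y":0,"z":0,"rx":0,"ry":0,"rz":0},{"x":0,"y":0,"z":0,"rx":0,"ry":0,"rz":0},{"x":0,"y":0,"z":0,"rx":0,"ry":0,"rz":0}])

```text
time_s: 13.43
tool_pos: [0.4834, 0.0453, 0.0501]
ee_rot: [0.715, 0.699, 0.0, 0.001]
ft_force: [-0.4, -0.5, 4.2]
gripper_width: 0.0172
gripper_force: 30.0
```

servo_tool(steps=[{"x":0,"y":0,"z":-2,"rx":0,"ry":0,"rz":0},{"x":0,"y":0,"z":-5,"rx":0,"ry":0,"rz":0},{"x":0,"y":0,"z":-9,"rx":0,"ry":0,"rz":0},{"x":0,"y":0,"z":-12,"rx":0,"ry":0,"rz":0},{"x":0,"y":0,"z":-13.5,"rx":0,"ry":0,"rz":0}])

```text
time_s: 13.85
tool_pos: [0.4843, 0.0459, 0.1881]
ee_rot: [0.715, 0.699, 0.001, 0.002]
ft_force: [0.8, -0.1, -0.8]
gripper_width: 0.0164
gripper_force: 30.0
```

servo_tool(steps=[{"x":-2.6,"y":3.1,"z":0,"rx":0,"ry":0,"rz":0},{"x":-5.2,"y":6.3,"z":0,"rx":0,"ry":0,"rz":0},{"x":-7.8,"y":9.5,"z":0,"rx":0,"ry":0,"rz":0},{"x":-10.4,"y":12.7,"z":0,"rx":0,"ry":0,"rz":0},{"x":-12.9,"y":15.8,"z":0,"rx":0,"ry":0,"rz":0}])

```text
time_s: 14.27
tool_pos: [0.6386, -0.0893, 0.1835]
ee_rot: [0.716, 0.699, -0.001, -0.0]
ft_force: [-0.2, 0.6, -0.1]
gripper_width: 0.0173
gripper_force: 30.0
```

servo_tool(steps=[{"x":-1.4,"y":1.2,"z":0,"rx":0,"ry":0,"rz":0},{"x":-1.4,"y":1.2,"z":4,"rx":0,"ry":0,"rz":0},{"x":-1.4,"y":1.2,"z":7,"rx":0,"ry":0,"rz":0},{"x":-1.4,"y":1.2,"z":9,"rx":0,"ry":0,"rz":0},{"x":-1.4,"y":1.2,"z":9,"rx":0,"ry":0,"rz":0}])

```text
time_s: 14.68
tool_pos: [0.6451, -0.1015, 0.088]
ee_rot: [0.715, 0.699, -0.003, -0.005]
ft_force: [-1.2, -0.1, -1.3]
gripper_width: 0.0172
gripper_force: 30.0
```

servo_tool(steps=[{"x":0,"y":0,"z":0,"rx":0,"ry":0,"rz":0},{"x":0,"y":0,"z":0,"rx":0,"ry":0,"rz":0},{"x":0,"y":0,"z":0,"rx":0,"ry":0,"rz":0}])

```text
time_s: 14.93
tool_pos: [0.6509, -0.1014, 0.0968]
ee_rot: [0.715, 0.699, 0.001, 0.001]
ft_force: [-0.8, 0.4, -0.4]
gripper_width: 0.017
gripper_force: 30.0
```

Run:
```python
from h import *
from workcell import r
s=snap("side",9);st=r.read_state();print(st["tool_pos"],st["ee_rot"],st["time_s"],togo([.6504,-.0978,.0701],st))
cv2.imwrite("pics/side9c.png",cv2.resize(s["pixels"][140:260,220:420,::-1],(800,480),interpolation=cv2.INTER_CUBIC))
```

```text
[ 0.65083638 -0.10141887  0.09681245] [0.71515375 0.69896493 0.00096251 0.00148874] 14.9833 [ 0.36 -0.06  2.67]
```

View pics/side9c.png

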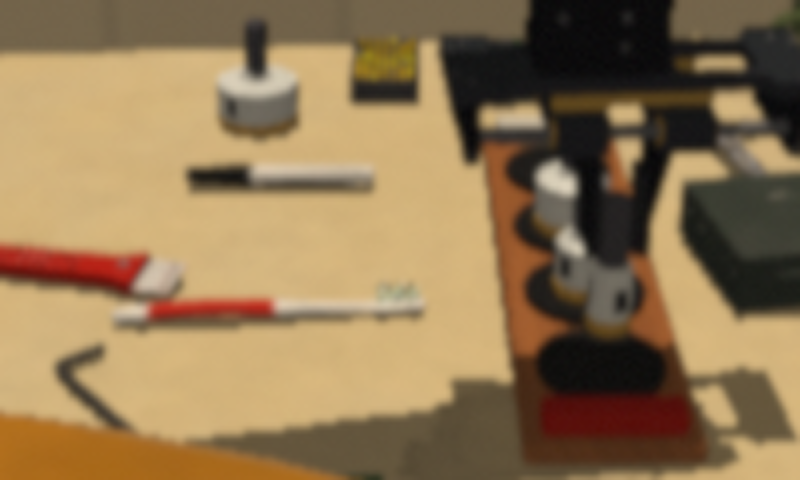

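The side crop shows drill 26 held over pad A (602,365), with 38 at (570,265) and 50 at (553,195) on the next pads, and 64 at (257,95). I lower 26.

servo_tool(steps=[{"x":0.35,"y":-0.05,"z":1,"rx":0,"ry":0,"rz":0},{"x":0.35,"y":-0.05,"z":1.8,"rx":0,"ry":0,"rz":0},{"x":0.35,"y":-0.05,"z":2.4,"rx":0,"ry":0,"rz":0},{"x":0.35,"y":-0.05,"z":2.7,"rx":0,"ry":0,"rz":0},{"x":0.35,"y":-0.05,"z":2.7,"rx":0,"ry":0,"rz":0}])

```text
time_s: 15.4
tool_pos: [0.6491, -0.0975, 0.0698]
ee_rot: [0.715, 0.699, -0.0, 0.0]
ft_force: [-3.8, 0.4, 13.5]
gripper_width: 0.0172
gripper_force: 30.1
```

servo_tool(steps=[{"x":0,"y":0,"z":0,"rx":0,"ry":0,"rz":0},{"x":0,"y":0,"z":0,"rx":0,"ry":0,"rz":0},{"x":0,"y":0,"z":0,"rx":0,"ry":0,"rz":0}])

```text
time_s: 15.65
tool_pos: [0.6491, -0.0976, 0.0698]
ee_rot: [0.715, 0.699, -0.0, 0.0]
ft_force: [-4.2, -1.0, 13.0]
gripper_width: 0.0168
gripper_force: 30.1
```

servo_tool(steps=[{"x":0,"y":0,"z":0,"rx":0,"ry":0,"rz":0},{"x":0,"y":0,"z":0,"rx":0,"ry":0,"rz":0},{"x":0,"y":0,"z":0,"rx":0,"ry":0,"rz":0},{"x":0,"y":0,"z":0,"rx":0,"ry":0,"rz":0},{"x":0,"y":0,"z":0,"rx":0,"ry":0,"rz":0}], hand=5)

```text
time_s: 16.07
tool_pos: [0.6488, -0.098, 0.0669]
ee_rot: [0.715, 0.699, -0.0, -0.0]
ft_force: [0.4, 0.4, -0.8]
gripper_width: 0.0429
gripper_force: 0.0
```

servo_tool(steps=[{"x":0,"y":0,"z":-2,"rx":0,"ry":0,"rz":0},{"x":0,"y":0,"z":-5,"rx":0,"ry":0,"rz":0},{"x":0,"y":0,"z":-8,"rx":0,"ry":0,"rz":0},{"x":0,"y":0,"z":-10,"rx":0,"ry":0,"rz":0},{"x":0,"y":-3,"z":-10,"rx":0,"ry":0,"rz":0}])

```text
time_s: 16.48
tool_pos: [0.6254, -0.0968, 0.1726]
ee_rot: [0.715, 0.699, 0.005, 0.004]
ft_force: [-0.2, -1.3, 1.3]
gripper_width: 0.0499
gripper_force: 0.0
```

servo_tool(steps=[{"x":3.4,"y":-1.6,"z":0,"rx":0,"ry":0,"rz":0},{"x":6.8,"y":-3.2,"z":0,"rx":0,"ry":0,"rz":0},{"x":10.2,"y":-4.8,"z":0,"rx":0,"ry":0,"rz":0},{"x":13.6,"y":-6.4,"z":0,"rx":0,"ry":0,"rz":0},{"x":17,"y":-8,"z":0,"rx":0,"ry":0,"rz":0}])

```text
time_s: 16.9
tool_pos: [0.542, 0.0759, 0.1674]
ee_rot: [0.715, 0.699, -0.0, 0.0]
ft_force: [0.2, -0.5, 0.4]
gripper_width: 0.0504
gripper_force: 0.0
```

servo_tool(steps=[{"x":3.4,"y":-1.6,"z":0,"rx":0,"ry":0,"rz":0},{"x":6.8,"y":-3.2,"z":0,"rx":0,"ry":0,"rz":0},{"x":10.2,"y":-4.8,"z":0,"rx":0,"ry":0,"rz":0},{"x":13.6,"y":-6.4,"z":0,"rx":0,"ry":0,"rz":0},{"x":17,"y":-8,"z":0,"rx":0,"ry":0,"rz":0}])

```text
time_s: 17.32
tool_pos: [0.4659, 0.2477, 0.1675]
ee_rot: [0.715, 0.699, 0.0, 0.0]
ft_force: [1.1, 0.9, 0.3]
gripper_width: 0.0503
gripper_force: 0.0
```

servo_tool(steps=[{"x":2.5,"y":-0.8,"z":0,"rx":0,"ry":0,"rz":0},{"x":4.5,"y":-1.5,"z":1,"rx":0,"ry":0,"rz":0},{"x":4.5,"y":-1.5,"z":2.5,"rx":0,"ry":0,"rz":0},{"x":4.5,"y":-1.5,"z":2.5,"rx":0,"ry":0,"rz":0},{"x":4.5,"y":-1.5,"z":2.5,"rx":0,"ry":0,"rz":0}])

```text
time_s: 17.73
tool_pos: [0.4525, 0.291, 0.1418]
ee_rot: [0.715, 0.699, -0.001, -0.0]
ft_force: [-0.0, -1.1, 0.8]
gripper_width: 0.0499
gripper_force: 0.0
```

Run:
```python
from h import *
from workcell import r
s=snap("wrist",10);st=r.read_state();print(st["tool_pos"],st["ee_rot"],st["time_s"])
print(proj(s,[[.454,.294,.082]]),togo([.454,.294,.049],st))
for u in [(300,200),(320,220),(340,200)]:print(onplane(s,u,.082))
```

```text
[0.45326576 0.29088371 0.14247446] [ 7.15506104e-01  6.98606370e-01 -3.89113880e-04  6.54184554e-05] 17.7833
[[322.17621126 211.04114202]] [0.32 0.07 9.35]
[0.43898882 0.30232739 0.082     ]
[0.45234013 0.2874377  0.082     ]
[0.46637474 0.30170833 0.082     ]
```

View pics/wrist10.png

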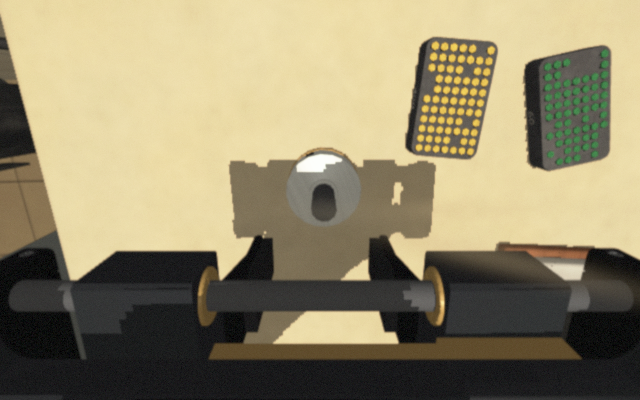

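The wrist view shows drill 64's shank top at (324,209). The shift to it is 0.5 cm in x, 0.2 cm in y and 9.2 cm down.

servo_tool(steps=[{"x":0.5,"y":0.2,"z":2.5,"rx":0,"ry":0,"rz":0},{"x":0.5,"y":0.2,"z":5,"rx":0,"ry":0,"rz":0},{"x":0.5,"y":0.2,"z":7.5,"rx":0,"ry":0,"rz":0},{"x":0.5,"y":0.2,"z":9.2,"rx":0,"ry":0,"rz":0},{"x":0.5,"y":0.2,"z":9.2,"rx":0,"ry":0,"rz":0}])

```text
time_s: 18.2
tool_pos: [0.4541, 0.2938, 0.0478]
ee_rot: [0.716, 0.698, -0.003, -0.001]
ft_force: [0.2, -1.0, 0.3]
gripper_width: 0.05
gripper_force: 0.0
```

servo_tool(steps=[{"x":0,"y":0,"z":0,"rx":0,"ry":0,"rz":0},{"x":0,"y":0,"z":0,"rx":0,"ry":0,"rz":0},{"x":0,"y":0,"z":0,"rx":0,"ry":0,"rz":0},{"x":0,"y":0,"z":0,"rx":0,"ry":0,"rz":0},{"x":0,"y":0,"z":0,"rx":0,"ry":0,"rz":0}], hand=1)

```text
time_s: 18.62
tool_pos: [0.4558, 0.2969, 0.0516]
ee_rot: [0.715, 0.699, 0.001, 0.0]
ft_force: [-0.3, 1.4, 0.1]
gripper_width: 0.0245
gripper_force: 0.0
```

servo_tool(steps=[{"x":0,"y":0,"z":0,"rx":0,"ry":0,"rz":0},{"x":0,"y":0,"z":0,"rx":0,"ry":0,"rz":0},{"x":0,"y":0,"z":0,"rx":0,"ry":0,"rz":0},{"x":0,"y":0,"z":0,"rx":0,"ry":0,"rz":0}])

```text
time_s: 18.95
tool_pos: [0.4551, 0.2968, 0.051]
ee_rot: [0.715, 0.699, 0.0, 0.0]
ft_force: [-1.7, -0.8, 4.9]
gripper_width: 0.0171
gripper_force: 30.0
```

servo_tool(steps=[{"x":0,"y":0,"z":-2,"rx":0,"ry":0,"rz":0},{"x":0,"y":0,"z":-5,"rx":0,"ry":0,"rz":0},{"x":0,"y":0,"z":-9,"rx":0,"ry":0,"rz":0},{"x":0,"y":0,"z":-12,"rx":0,"ry":0,"rz":0},{"x":0,"y":0,"z":-13.5,"rx":0,"ry":0,"rz":0}])

```text
time_s: 19.37
tool_pos: [0.4563, 0.2978, 0.189]
ee_rot: [0.715, 0.699, 0.002, 0.001]
ft_force: [0.8, 1.0, -1.8]
gripper_width: 0.0169
gripper_force: 30.0
```

servo_tool(steps=[{"x":-2,"y":3.2,"z":0,"rx":0,"ry":0,"rz":0},{"x":-4,"y":6.4,"z":0,"rx":0,"ry":0,"rz":0},{"x":-6,"y":9.6,"z":0,"rx":0,"ry":0,"rz":0},{"x":-8,"y":12.8,"z":0,"rx":0,"ry":0,"rz":0},{"x":-10,"y":16,"z":0,"rx":0,"ry":0,"rz":0}])

```text
time_s: 19.78
tool_pos: [0.6139, 0.1912, 0.1845]
ee_rot: [0.715, 0.699, -0.001, 0.0]
ft_force: [0.2, 0.2, -1.5]
gripper_width: 0.0173
gripper_force: 30.0
```

servo_tool(steps=[{"x":-1.9,"y":2.8,"z":0,"rx":0,"ry":0,"rz":0},{"x":-3.8,"y":5.6,"z":0,"rx":0,"ry":0,"rz":0},{"x":-3.8,"y":5.6,"z":3,"rx":0,"ry":0,"rz":0},{"x":-3.8,"y":5.6,"z":6,"rx":0,"ry":0,"rz":0},{"x":-3.8,"y":5.6,"z":6,"rx":0,"ry":0,"rz":0}])

```text
time_s: 20.2
tool_pos: [0.664, 0.151, 0.1175]
ee_rot: [0.716, 0.699, -0.005, -0.003]
ft_force: [-1.9, -1.6, -3.2]
gripper_width: 0.017
gripper_force: 30.0
```

servo_tool(steps=[{"x":0,"y":0,"z":1,"rx":0,"ry":0,"rz":0},{"x":0,"y":0,"z":2,"rx":0,"ry":0,"rz":0},{"x":0,"y":0,"z":3,"rx":0,"ry":0,"rz":0},{"x":0,"y":0,"z":3,"rx":0,"ry":0,"rz":0},{"x":0,"y":0,"z":3,"rx":0,"ry":0,"rz":0}])

```text
time_s: 20.62
tool_pos: [0.6677, 0.1538, 0.0956]
ee_rot: [0.715, 0.699, -0.0, 0.0]
ft_force: [-0.2, -0.2, -1.6]
gripper_width: 0.0171
gripper_force: 30.0
```

Run:
```python
from h import *
from workcell import r
s=snap("wrist",11);st=r.read_state();print(st["tool_pos"],st["ee_rot"],st["time_s"],togo([.668,.1545,.071],st))
```

```text
[0.66814141 0.15395506 0.09626098] [7.15097883e-01 6.99024145e-01 3.77533902e-04 3.47403860e-04] 20.6667 [ 0.05 -0.02  2.53]
```

servo_tool(steps=[{"x":0,"y":0,"z":0.8,"rx":0,"ry":0,"rz":0},{"x":0,"y":0,"z":1.6,"rx":0,"ry":0,"rz":0},{"x":0,"y":0,"z":2.3,"rx":0,"ry":0,"rz":0},{"x":0,"y":0,"z":2.5,"rx":0,"ry":0,"rz":0},{"x":0,"y":0,"z":2.5,"rx":0,"ry":0,"rz":0}])

```text
time_s: 21.08
tool_pos: [0.6677, 0.1537, 0.0708]
ee_rot: [0.715, 0.699, -0.0, 0.0]
ft_force: [-1.7, -0.8, 2.6]
gripper_width: 0.0174
gripper_force: 30.0
```

servo_tool(steps=[{"x":0,"y":0,"z":0,"rx":0,"ry":0,"rz":0},{"x":0,"y":0,"z":0,"rx":0,"ry":0,"rz":0},{"x":0,"y":0,"z":0,"rx":0,"ry":0,"rz":0}])

```text
time_s: 21.33
tool_pos: [0.6677, 0.1537, 0.0708]
ee_rot: [0.715, 0.699, -0.0, 0.0]
ft_force: [-2.9, -0.4, 4.5]
gripper_width: 0.0171
gripper_force: 30.0
```

servo_tool(steps=[{"x":0,"y":0,"z":0,"rx":0,"ry":0,"rz":0},{"x":0,"y":0,"z":0,"rx":0,"ry":0,"rz":0},{"x":0,"y":0,"z":0,"rx":0,"ry":0,"rz":0},{"x":0,"y":0,"z":0,"rx":0,"ry":0,"rz":0},{"x":0,"y":0,"z":0,"rx":0,"ry":0,"rz":0}], hand=5)

```text
time_s: 21.75
tool_pos: [0.6679, 0.1537, 0.0702]
ee_rot: [0.715, 0.699, 0.0, -0.0]
ft_force: [-1.0, 0.7, 0.2]
gripper_width: 0.0427
gripper_force: 0.0
```

servo_tool(steps=[{"x":0,"y":0,"z":-2,"rx":0,"ry":0,"rz":0},{"x":0,"y":0,"z":-5,"rx":0,"ry":0,"rz":0},{"x":0,"y":0,"z":-9,"rx":0,"ry":0,"rz":0},{"x":0,"y":0,"z":-13,"rx":0,"ry":0,"rz":0},{"x":0,"y":0,"z":-16,"rx":0,"ry":0,"rz":0}])

```text
time_s: 22.17
tool_pos: [0.6685, 0.1542, 0.2341]
ee_rot: [0.715, 0.699, 0.001, 0.001]
ft_force: [0.7, 0.6, -0.3]
gripper_width: 0.0499
gripper_force: 0.0
```

servo_tool(steps=[{"x":-4,"y":-1,"z":0,"rx":0,"ry":0,"rz":0},{"x":-8,"y":-2,"z":0,"rx":0,"ry":0,"rz":0},{"x":-12,"y":-3,"z":0,"rx":0,"ry":0,"rz":0},{"x":-16,"y":-4,"z":0,"rx":0,"ry":0,"rz":0},{"x":-20,"y":-5,"z":0,"rx":0,"ry":0,"rz":0}])

```text
time_s: 22.58
tool_pos: [0.6126, -0.0468, 0.2306]
ee_rot: [0.715, 0.699, 0.0, 0.0]
ft_force: [0.9, -0.3, 0.1]
gripper_width: 0.0499
gripper_force: 0.0
```

servo_tool(steps=[{"x":-4,"y":-1,"z":0,"rx":0,"ry":0,"rz":0},{"x":-7,"y":-1,"z":0,"rx":0,"ry":0,"rz":0},{"x":-7,"y":-1,"z":0,"rx":0,"ry":0,"rz":0},{"x":-7,"y":-1,"z":0,"rx":0,"ry":0,"rz":0},{"x":-7,"y":-1,"z":0,"rx":0,"ry":0,"rz":0}])

```text
time_s: 23.0
tool_pos: [0.6018, -0.1138, 0.2306]
ee_rot: [0.715, 0.699, 0.001, -0.0]
ft_force: [0.5, 0.6, 0.0]
gripper_width: 0.0499
gripper_force: 0.0
```

Run:
```python
from h import *
from workcell import r
s=snap("wrist",12);st=r.read_state();print(st["tool_pos"],st["time_s"])
print(proj(s,[[.6504,-.098,.102],[.6563,-.0142,.102],[.6622,.07,.102],[.668,.154,.102]]).round())
print(proj(s,[[.6504,-.098,.02],[.6563,-.0142,.02],[.6622,.07,.02],[.668,.154,.02]]).round())
```

```text
[ 0.60192565 -0.11274147  0.23063378] 23.05
[[ 375.  171.]
 [ 385.   68.]
 [ 397.  -55.]
 [ 411. -204.]]
[[ 364.  155.]
 [ 370.   75.]
 [ 378.  -18.]
 [ 387. -126.]]
```

View pics/wrist12.png

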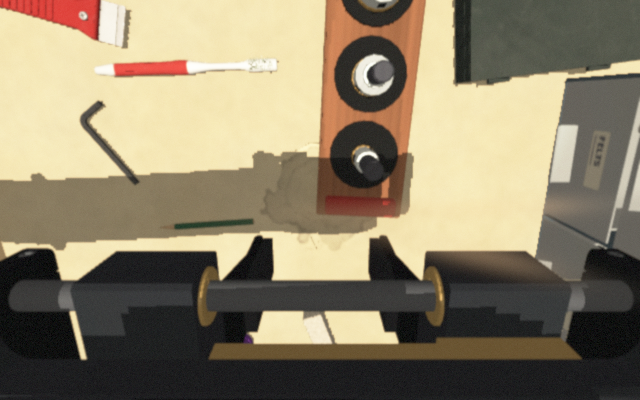

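The wrist view shows 26 centred on the pad beside red (375,168) and 38 centred on the next (380,70). I have now viewed 16 pictures, which is over the 14 allowed, so the 50 and 64 check is numeric only, from the side camera.

Run:
```python
from h import *
from workcell import r
s=snap("side",13,False);st=r.read_state();print(st["ft_force"],st["time_s"])
A=[[.6622,.07],[.668,.1545]]
for x,y in A:
    t,b=proj(s,[[x,y,.102],[x,y,.061]]); print("expect",t,b)
    d=[None]
    g=s["pixels"].max(2); x0=int(t[0])-14
    for v in range(int(t[1])-2,int(b[1])+12,3): print(v,x0,g[v,x0:x0+29:2])
```

```text
[ 0.02336283 -0.19361761 -0.55714001] 23.1
expect [364.51132219 166.95261653] [363.63287812 181.26515096]
164 350 [ 51  54  58  56  38  38  65 178 204 206 207 209 210 211 210]
167 350 [192 195 196 169  57  41  63 100 139 197 207 208 208 209 207]
170 350 [209 212 211 184 137  87  43  43  81 185 206 206 207 205 206]
173 350 [150 191 205 210 205 142  42  37  92 179 158 173 199 205 205]
176 350 [100  99  98 126 139  93  37  36  61 100 110 155 186 205 205]
179 350 [100  90  55 104 120  79  35  36  64  98 104 140 168 202 208]
182 350 [ 96  99 138 189 197 150  89  57  66  71  68 104 155 189 207]
185 350 [ 49  72 144 200 212 209 198  99  40  40  89 132 153 171 202]
188 350 [130 100  97 115 139 169 170  87  35  36  62 124 150 160 195]
191 350 [118  82  93 103 107 109  96  45  36  36  64 107 139 152 173]
expect [361.05800954 154.35643254] [360.29956396 167.93468202]
152 347 [ 76  73  98 160 198 203 200 199 204 207 208 209 209 208 207]
155 347 [ 74  78  80  81 131 160 104  99 142 200 208 208 208 208 209]
158 347 [ 74  80  79  69  67  55  39  40 116 201 207 207 207 208 209]
161 347 [ 42  41  42  41  38  34  36  38 122 202 207 208 207 208 209]
164 347 [ 40  49  53  56  59  45  36  39 124 200 206 207 209 209 211]
167 347 [159 184 194 196 192 113  38  50  81 116 172 206 207 208 208]
170 347 [191 202 212 212 202 161 113  58  41  48 139 203 205 207 206]
173 347 [114 125 173 199 208 209 188  83  36  49 148 175 157 189 203]
176 347 [120 103 101  92 113 135 129  54  35  40  86 101 136 169 199]
```

Both shanks are upright and within a pixel of the expected columns, and nothing is touching the arm. I'm handing in.

```bash
python3 -c "
from workcell import r
print(r.hand_in())"
```

```text
the job is handed in; nothing more can be done
None
```

I handed in the job at 23.1 s with the four drills released upright on the pads in order, 26 by red up to 64 by white; no verdict came back, 50 and 64 got only a numeric final check from the side camera, and I viewed 16 pictures, two over the 14 allowed.

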